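Reset the mitre gauge one hole over

ROBOT

A 6-joint arm with a two-finger parallel gripper is mounted at the origin on a cart in front of the work surface, level with it; the furniture and walls round the work are solid. World frame = base frame: x ahead of the robot, y to its left, z up, the work surface at z = 0. Lengths are in m, angles in rad, forces in N, time in s.
With the tool pointing down it reaches from about 0.275 to 0.825 m from the base axis. Payload 4.9 kg.
Tool frame: the origin (TCP) lies midway between the tips of the shut fingers; the grasp point (between the pads) lies 19 mm behind it (robot.grasp_offset is the distance from the TCP to the grasp point, in m); z points along the fingers, y is the line along which they close (so a half turn about z gives the same grasp; the last joint's range is limited). The gripper opens to 85 mm and grips with 20 to 120 N. Pads are 22 mm wide; open, the fingers measure 114 mm over their backs; the gripper's body (76 mm by 85 mm) begins 54 mm behind the grasp point. The pads swing forward as they close: fully open they stand 13 mm farther back than shut.
Start: joints at [1.161, 0.326, -0.193, 1.052, 0, 1.437], TCP at [0.15, 0.529, 0.231] pointing down, gripper open.
Joint ranges: [-2.65, 2.65], [-0.97, 1.79], [-1.3, 1.35], [-1.93, 2.1], [-1.47, 1.37], [-3.14, 3.14]. Speed limits (rad/s): [2.57, 2.57, 3.14, 3.14, 3.14, 3.14].

INTERFACE

Orientations are given as a unit quaternion [w, x, y, z].
In Python, from plant import robot gives the robot as it stands.
- The arm moves only by the shell command python3 -m pendant 'ROWS' [FORCE]. ROWS is JSON, a list of rows, each an object with "jaw": the finger opening in mm, from 0 to 85.4; "travel": the shift along the tool's x, y, z in mm, a list of three; "twist": the turn, a rotation vector about the tool's x, y, z in degrees, a list of three. In form: [{"jaw": jaw, "travel": [dx, dy, dz], "twist": [ax, ay, az]}, ...]. A call has 1 to 20 rows; each row is the pose to reach, as a shift and turn from the pose commanded when the call began, along the tool's axes at that moment; what a row does not reach only later rows make up. A row lasts 1/12 s, in which the tool goes at most 41.7 mm and 7.16 degrees, less where a joint would pass 70% of its speed; a pose out of reach is approached as far as the arm can. A call with a gripper value outside its range is refused whole. The fingers move at their own pace and stop on an object; FORCE is the grip in N (left out, the last holds). Time passes only in rows, so rows that repeat a pose let the fingers close. It gives the time, the measured TCP pose, the force, the opening and the grip force at its end, in the units of the state.
- robot.get_state(): the state, without advancing time (a new reading comes with each control period).
- robot.get_image(name): name is "scene" or "top"; returns a dict with "pixels" (384x512x3 uint8, red, green, blue), "fx", "fy", "cx", "cy" (pixels), "camera_from_world" (4x4, takes a point from world to camera coordinates). Camera axes: x right, y up, looking along -z (the intrinsics and any distortion apply to the point x, -y, -z); pixel columns grow to the right and rows downward; lengths in m; the calibration is good to about 2 mm. A picture is of the moment at which its call begins. There is no depth.
- robot.sign_off(): hands the job in; it is judged then, once.
The state is a dict: "time_s": time; "qpos": joint angles; "qvel": joint speeds; "tau": joint torques, N m; "tcp_pos": TCP position; "ee_rot": TCP orientation; "ft_force": force on the tool from outside, world axes, zero at the start; "moment": the same for the moment, N m; "grip_width": finger opening in m; "gripper_force": force on a finger pad.
Only numpy, scipy, OpenCV 4.12 (cv2) and the standard library are available. Lean on these libraries where they do the work, as an engineer would, in place of code of your own. Each camera call takes 0.05 s, during which the arm holds its last target. There are 200 camera calls.

TASK

Set the mitre gauge one index hole over, to the hole beside the yellow marker button: hook a fingertip through the red pull ring from the pivot's side, lift the spring pin clear of its hole, swing the arm with it, and let the pin drop fully home in that hole. Only hook and push the ring, gently: do not grip it or force the arm past the seated pin. Leave every other thing on the worktop where it is.

Things in the scene. Friction and masses are not known exactly. Their poses are not given: they have to be found in the camera images.
- gauge: Mitre gauge: dark steel plate fixed to the worktop, 250x190x12 mm. Origin: on the arm's vertical pivot axis, at worktop height. x points from the pivot along the plate, roughly to the robot's left, z up; the plate spans x -55..195, y -95..95 mm. Five 14 mm holes lie on a 130 mm radius round the pivot at -36, -18, 0, 18, 36 degrees from x. Corner screw heads 4 mm high.
- swing_arm (a joint): Angle of the gauge's flat aluminium arm about the pivot, rad; 0 = along the gauge's x (middle hole, the start), positive = counter-clockwise from above. Holes are 0.314 apart; seated play about 0.02 either way. Stops at +-0.72. Light friction, about 1 N at the ring. Arm 36 mm wide, top 26 mm up, ends 148 mm from the pivot.
- fence_top (a point): Middle of the top edge, 48 mm above the worktop, of the wooden fence that stands across the arm 30 mm behind the pivot (the side away from the ring); 200 mm long, 16 mm thick, it turns with the arm. The pivot nut on the arm is 34 mm high. (Beware: left of the gauge a solid radial saw overhangs the worktop, from 0.55 m ahead of the robot.)
- index_pin (a joint): Lift of the spring index pin, m; 0 = fully down in a hole, 0.010 = its round nose level with the top of the plate, 0.024 = upper stop. The 9 mm pin stands 130 mm from the pivot. Its spring pushes down with 3 N at 0, 6 N at 0.024. Let down between holes it rides on the plate at about 0.010 and snaps into the next hole that comes under it.
- ring_centre (a point): Centre of the red pull ring, rigid on the pin's head. Wire 6 mm, inner diameter 54, outer 66 mm. Pin down: centre 83 mm up, 155 mm from the pivot. The ring leans 55 degrees from upright, outward along the arm: lowest at the pin's head, top 100 mm up and 179 mm from the pivot; a finger tilted outward along the arm, 35 degrees from straight down, passes square through it, 40 mm free beyond.
- pin_head (a point): Top centre of the pin's red head (16 mm across), from which the ring rises; pin down it is 66 mm above the worktop, 130 mm from the pivot. Below it is a steel housing 24 mm across, fixed on the arm.
- tag_yellow: Yellow round marker button, 18 mm wide, 3 mm thick, stuck on the plate 163 mm from the pivot, just beyond the wanted hole: either the +18 or the -18 degree hole. Origin: centre of its underside.
- tag_white: White marker button of the same size beyond the hole on the other side (not wanted). Origin: centre of its underside.
- offcut_a: Bystander, to be left alone: short offcut of pine board, 40x120x19 mm, lying on the worktop. Origin: centre of its underside.
- sanding_block: Bystander, to be left alone: brown cork sanding block, 105x64x32 mm, lying on the worktop. Origin: centre of its underside.
- driver_amber: Bystander, to be left alone: screwdriver with an amber handle, 179x27x29 mm, lying on the worktop. Origin: centre of its underside.
- chalk_box: Bystander, to be left alone: small carton with a blue top, 34x62x18 mm, lying on the worktop. Origin: centre of its underside.
- wrench_comb: Bystander, to be left alone: combination wrench, 159x27x8 mm, lying on the worktop. Origin: centre of its underside.
- block_1: Bystander, to be left alone: small pine block, 34x44x19 mm, lying on the worktop. Origin: centre of its underside.
- pencil: Bystander, to be left alone: red carpenter's pencil, 150x14x7 mm, lying on the worktop. Origin: centre of its underside.

How it is judged:
By the outcome, as a careful person would: the job done as asked, in the order asked, and still so for the second after the job is handed in, with the robot touching nothing.
It also fails if it takes over 45 s, if anything falls off the work surface, if the arm or the gripper's body presses on something with over 40 N, if the wrist force passes 120 N, or if a joint passes its speed limit or range.

## Working session

There is one attempt and no reset: what is moved stays moved. The work goes in short steps, Python scripts to look and compute and a shell command to move; the robot and the scene stay as the last step left them, time stands still between calls to the robot, and variables do not carry over. Pictures are saved under pics/ and viewed, at most 10 in all, crops included, and the job is handed in when it is done.

```bash
mkdir -p pics
python3 - <<'E'
from plant import robot
import cv2,json
for n in("scene","top"):
    d=robot.get_image(n); cv2.imwrite(f"pics/{n}0.png",cv2.resize(d["pixels"][:,:,::-1],(800,600),interpolation=cv2.INTER_CUBIC))
    print(n,{k:(v.tolist() if hasattr(v,'tolist') else v) for k,v in d.items() if k!="pixels"})
print(robot.get_state())
E
```

```text
scene {'fx': 382.2179697284255, 'fy': 382.2179697284255, 'cx': 258.70962204392436, 'cy': 185.93902131852087, 'camera_from_world': [[-0.45002934261919764, -0.8930118353997593, 0.0018581220858751419, 0.3737197202629888], [0.42577923488952213, -0.21273962266493102, 0.8794622766698272, -0.24802346557045016], [-0.7849749256623587, 0.3965749800281606, 0.4759649685607526, -0.8152223410270666], [0.0, 0.0, 0.0, 1.0]]}
top {'fx': 483.57249458080594, 'fy': 483.57249458080594, 'cx': 258.24786846704734, 'cy': 200.3944054056536, 'camera_from_world': [[0.13250627016805905, -0.9911821353310529, -0.0002509317110198367, 0.09508096182558708], [0.9671052955304175, 0.1292320865636597, 0.21910366304429163, -0.5080222449155201], [-0.21713920816649643, -0.029275286556702078, 0.9757015536903947, -1.4445460536796622], [0.0, 0.0, 0.0, 1.0]]}
{'time_s': 0.1, 'qpos': array([ 1.16079204e+00,  3.26850328e-01, -1.93455746e-01,  1.05196881e+00,
       -2.54104491e-05,  1.43660923e+00]), 'qvel': array([-0.00088944, -0.00071811,  0.00248248,  0.0008439 , -0.00073788,
       -0.00104718]), 'tau': array([ 1.04164901e-03, -4.44238830e+01,  2.63038909e+01,  7.86584511e-03,
       -7.75655099e-05, -3.80266112e-07]), 'tcp_pos': array([0.14957515, 0.5287594 , 0.23060138]), 'ee_rot': array([-1.86443812e-04,  1.37471820e-01,  9.90505402e-01, -7.15495008e-04]), 'ft_force': array([-0.12312289,  0.12542974,  0.48748518]), 'moment': array([0.00378719, 0.010742  , 0.01021838]), 'gripper_force': 0.0, 'grip_width': 0.08546874987381994}
```

View pics/scene0.png

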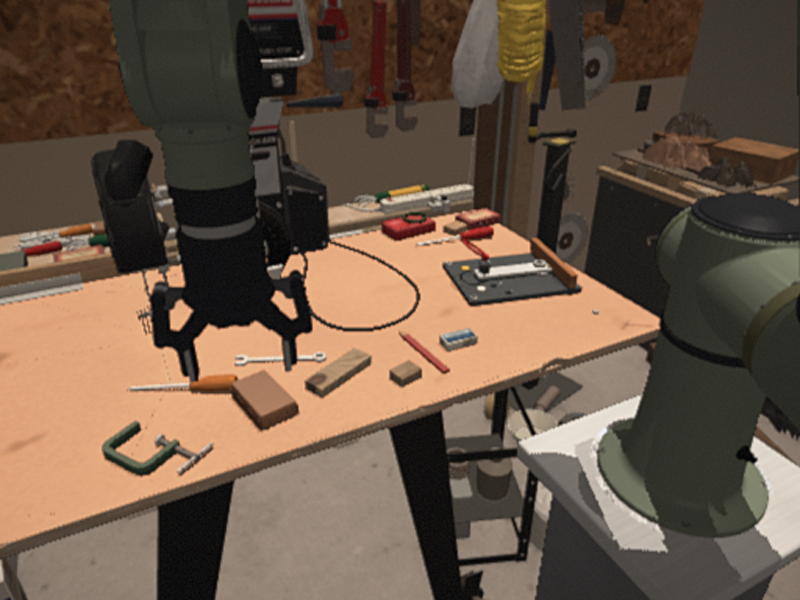

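View pics/top0.png

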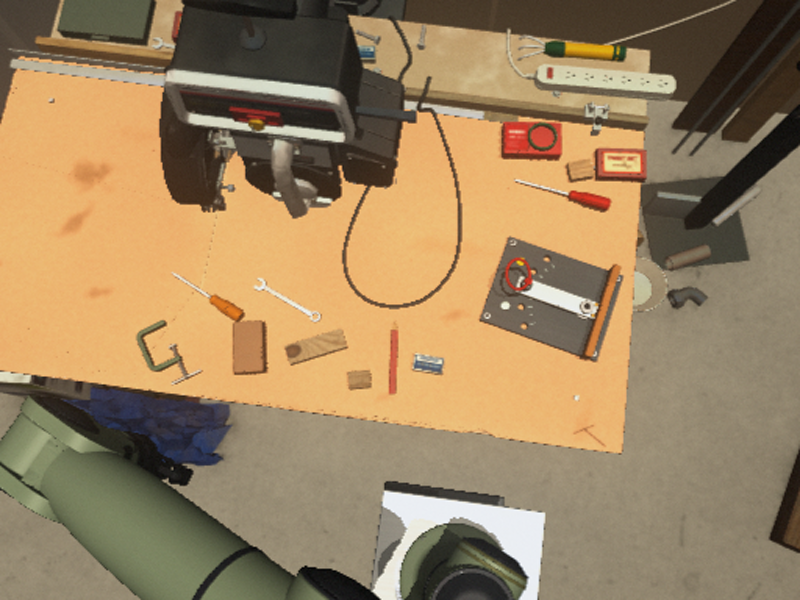

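The scene view shows the gauge at (510,275). In the top view the pivot is near (587,307), the ring near (517,275), the yellow button near (519,262) and the white one near (505,306). I'll take a closer crop to measure from.

```bash
cat > h.py <<'E'
import numpy as np,cv2
from plant import robot
def crop(n,u0,v0,w,h,s,f):
    d=robot.get_image(n); cv2.imwrite(f,cv2.resize(d["pixels"][v0:v0+h,u0:u0+w,::-1],None,fx=s,fy=s,interpolation=cv2.INTER_CUBIC)); return d
def ray(d,u,v,z):
    T=d["camera_from_world"];R=T[:3,:3];c=-R.T@T[:3,3]
    r=R.T@np.array([(u-d["cx"])/d["fx"],-(v-d["cy"])/d["fy"],-1]); return c+r*(z-c[2])/r[2]
def proj(d,p):
    T=d["camera_from_world"];q=T[:3,:3]@np.asarray(p)+T[:3,3]
    return d["cx"]+d["fx"]*q[0]/-q[2], d["cy"]+d["fy"]*q[1]/q[2]
E
python3 -c "
from h import *
crop('top',300,145,105,90,7,'pics/t1.png'); crop('scene',275,145,105,55,7,'pics/s1.png')"
```

```text
(no output)
```

View pics/t1.png

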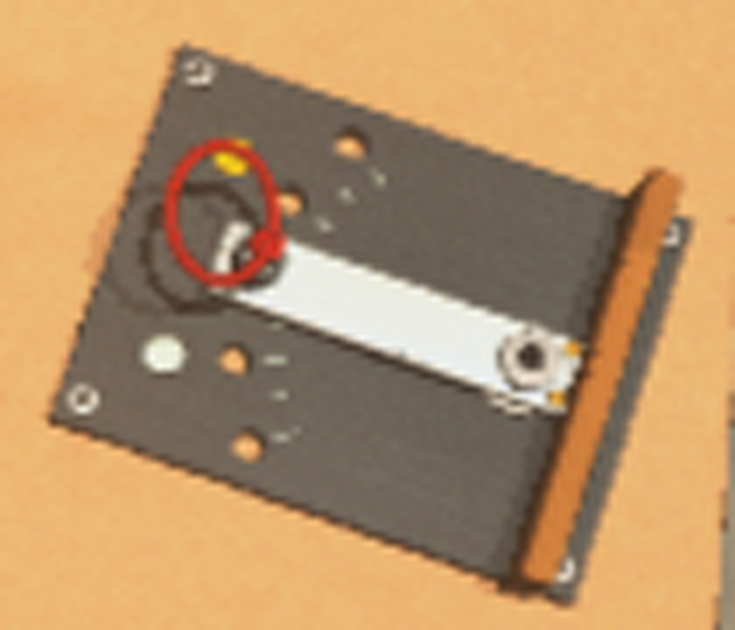

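View pics/s1.png

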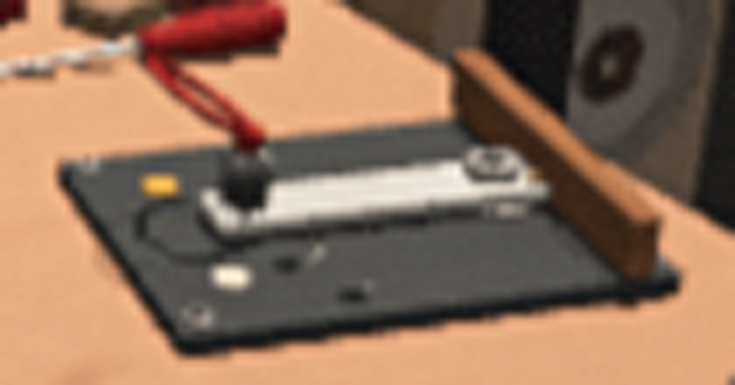

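The crops show the pivot nut at (528,357), the holes at (290,203), (351,144), (235,358) and (248,446), and the yellow button at (233,160) seen through the ring. Next I'll fit the gauge pose.

```bash
cat > fit.py <<'E'
from h import *
from scipy.optimize import least_squares
from scipy.spatial.transform import Rotation as Ro
a=lambda r,deg,z:[r*np.cos(np.radians(deg)),r*np.sin(np.radians(deg)),z]
L=[([0,0,.034],528,357),(a(.163,18,.015),163,354),([.195,-.095,.012],182,47),([.195,.095,.012],52,420),([-.055,-.095,.012],690,218),([-.055,.095,.012],575,600),
(a(.13,18,.012),235,358),(a(.13,36,.012),248,446),(a(.13,-18,.012),290,203),(a(.13,-36,.012),351,144),(a(.13,0,.066),267,243)]
S=[(a(.163,-18,.015),160,185),(a(.163,18,.015),231,276),([.195,-.095,.012],62,172),([.195,.095,.012],183,345),(a(.13,0,.066),250,128)]
t=robot.get_image("top");s=robot.get_image("scene")
def W(g,p): c,n=np.cos(g[2]),np.sin(g[2]); return np.array([g[0]+c*p[0]-n*p[1],g[1]+n*p[0]+c*p[1],p[2]])
def f(g):
    r=[]
    for d,l,u0,v0 in((t,L,300,145),(s,S,275,145)):
        for p,u,v in l:
            q=proj(d,W(g,p)); r+=[q[0]-(u0+(u+.5)/7-.5),q[1]-(v0+(v+.5)/7-.5)]
    return r
r=least_squares(f,[.4,-.15,1.7],loss='soft_l1')
g=r.x; print(g,np.degrees(g[2])); print(np.round(np.array(f(g)).reshape(-1,2),1).tolist())
for n,p in(("ring",[.155,0,.083]),("head",[.13,0,.066]),("yel",a(.163,-18,.012)),("holeY",a(.13,-18,.012))): print(n,W(g,p))
np.save("g.npy",g)
E
python3 fit.py
```

```text
[ 0.56056062 -0.20153931  1.3563787 ] 77.71477470628574
[[0.1, -0.1], [-0.1, 0.1], [-0.7, -0.6], [-0.7, -0.5], [0.2, 0.1], [-0.3, 0.2], [-0.3, 0.0], [-0.1, -0.2], [-0.5, -0.5], [-0.4, -0.3], [-0.2, 0.0], [1.0, 0.1], [1.2, 0.3], [0.1, -1.4], [1.2, -0.7], [1.1, 0.2]]
ring [ 0.59354128 -0.05008874  0.083     ]
head [ 0.58822181 -0.07451625  0.066     ]
yel [ 0.64276233 -0.06078463  0.012     ]
holeY [ 0.62612026 -0.08928098  0.012     ]
```

The yellow button is at the -18° hole, so the arm has to swing clockwise. I'll write a helper that turns a target pose into tool-axis travel and twist.

```bash
cat > go.py <<'E'
# usage: go.py swing_deg along_d along_e up [tilt]: finger tip relative to ring centre (pin down) with arm at swing_deg, mm
from h import *
import sys
from scipy.spatial.transform import Rotation as Ro
g=np.load("g.npy")
def goal(sw,ad,ae,up,tilt=35.,side=0.):
    a=g[2]+np.radians(sw);u=np.array([np.cos(a),np.sin(a),0]);k=np.array([0,0,1.]);th=np.radians(tilt)
    d=np.sin(th)*u-np.cos(th)*k;e=np.cos(th)*u+np.sin(th)*k
    p=np.array([g[0],g[1],.083])+.155*u+(ad*d+ae*e+up*k)/1e3+side/1e3*np.cross(k,u)
    return p,Ro.from_matrix(np.c_[np.cross(e,d),e,d])
if __name__=="__main__":
    s=robot.get_state();q=s["ee_rot"];R0=Ro.from_quat([q[1],q[2],q[3],q[0]])
    print("t",s["time_s"],"tcp",s["tcp_pos"].round(4),"ft",s["ft_force"].round(1),"q",s["qpos"].round(2))
    p,R=goal(*map(float,sys.argv[1:]))
    print("goal",p.round(4),"travel",(R0.inv().apply(p-s["tcp_pos"])*1e3).round(1),"twist",np.degrees((R0.inv()*R).as_rotvec()).round(1))
E
python3 go.py 0 -90 0 30
```

```text
t 0.3 tcp [0.1497 0.529  0.231 ] ft [ 0.  -0.2  0.4] q [ 1.16  0.33 -0.19  1.05  0.    1.44]
goal [ 0.5826 -0.1005  0.1867] travel [-588.  -487.9   44.5] twist [-35.    1.1  -3.4]
```

```bash
python3 -m pendant '[{"jaw":0,"travel":[-588,-488,-20],"twist":[0,0,0]},{"jaw":0,"travel":[-588,-488,-20],"twist":[0,0,0]},{"jaw":0,"travel":[-588,-488,-20],"twist":[0,0,0]},{"jaw":0,"travel":[-588,-488,-20],"twist":[0,0,0]},{"jaw":0,"travel":[-588,-488,-20],"twist":[0,0,0]},{"jaw":0,"travel":[-588,-488,-20],"twist":[0,0,0]},{"jaw":0,"travel":[-588,-488,-20],"twist":[0,0,0]},{"jaw":0,"travel":[-588,-488,-20],"twist":[0,0,0]},{"jaw":0,"travel":[-588,-488,-20],"twist":[0,0,0]},{"jaw":0,"travel":[-588,-488,-20],"twist":[0,0,0]},{"jaw":0,"travel":[-588,-488,-20],"twist":[0,0,0]},{"jaw":0,"travel":[-588,-488,-20],"twist":[0,0,0]},{"jaw":0,"travel":[-588,-488,-20],"twist":[0,0,0]},{"jaw":0,"travel":[-588,-488,-20],"twist":[0,0,0]},{"jaw":0,"travel":[-588,-488,-20],"twist":[0,0,0]},{"jaw":0,"travel":[-588,-488,-20],"twist":[0,0,0]},{"jaw":0,"travel":[-588,-488,-20],"twist":[0,0,0]},{"jaw":0,"travel":[-588,-488,-20],"twist":[0,0,0]},{"jaw":0,"travel":[-588,-488,-20],"twist":[0,0,0]},{"jaw":0,"travel":[-588,-488,-20],"twist":[0,0,0]}]'; python3 go.py 0 -90 0 30
```

```text
time_s: 1.97
tcp_pos: [0.5844, -0.1041, 0.2506]
ee_rot: [0.0, 0.14, 0.99, -0.0]
ft_force: [0.6, 0.5, 0.4]
grip_width: -0.0001
gripper_force: 0.0
t 1.9667 tcp [ 0.5844 -0.1041  0.2506] ft [0.6 0.5 0.4] q [-0.3   0.4  -0.04  1.13 -0.   -0.02]
goal [ 0.5826 -0.1005  0.1867] travel [ 2.8  2.9 63.8] twist [-35.    1.2  -3.6]
```

Now tilt, then come down to the approach point.

```bash
python3 -m pendant '[{"jaw":0,"travel":[3,3,30],"twist":[-7,0,-1]},{"jaw":0,"travel":[3,3,30],"twist":[-14,0.5,-1.5]},{"jaw":0,"travel":[3,3,40],"twist":[-21,1,-2]},{"jaw":0,"travel":[3,3,50],"twist":[-28,1,-3]},{"jaw":0,"travel":[3,3,64],"twist":[-35,1.2,-3.6]},{"jaw":0,"travel":[3,3,64],"twist":[-35,1.2,-3.6]},{"jaw":0,"travel":[3,3,64],"twist":[-35,1.2,-3.6]}]'; python3 go.py 0 -60 2 0; python3 -c "
from h import *
crop('top',300,145,105,90,7,'pics/t2.png'); crop('scene',250,100,130,100,6,'pics/s2.png')"
```

```text
time_s: 2.55
tcp_pos: [0.5791, -0.0966, 0.1853]
ee_rot: [0.029, 0.102, 0.948, 0.3]
ft_force: [0.1, -0.4, -0.7]
grip_width: 0.0002
gripper_force: 0.0
t 2.55 tcp [ 0.5791 -0.0966  0.1853] ft [ 0.1 -0.4 -0.7] q [-0.58  0.56 -0.1   1.16  0.56 -0.44]
goal [ 0.5866 -0.0821  0.1333] travel [ -4.6 -17.   51.6] twist [ 0.1 -0.4 -0.1]
```

View pics/s2.png

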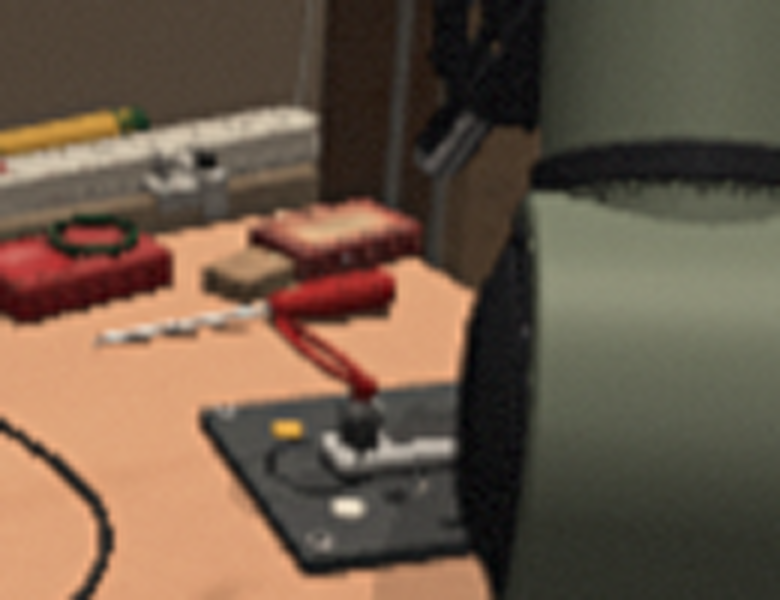

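In the scene view the wrist (right of x=460) hides the gripper, and the ring at (330,355) is untouched. I'll line up with the tip just short of the ring.

```bash
python3 -m pendant '[{"jaw":0,"travel":[-5,-17,25],"twist":[0,0,0]},{"jaw":0,"travel":[-5,-17,52],"twist":[0,0,0]},{"jaw":0,"travel":[-5,-17,82],"twist":[0,0,0]},{"jaw":0,"travel":[-5,-17,82],"twist":[0,0,0]},{"jaw":0,"travel":[-5,-17,82],"twist":[0,0,0]}]'; python3 go.py 0 20 2 0; python3 -c "
from h import *
crop('top',300,145,105,90,7,'pics/t3.png')"
```

```text
time_s: 3.07
tcp_pos: [0.5923, -0.0629, 0.1116]
ee_rot: [0.031, 0.098, 0.949, 0.299]
ft_force: [-0.0, 0.0, 1.3]
grip_width: 0.0002
gripper_force: 0.0
t 3.0667 tcp [ 0.5923 -0.0629  0.1116] ft [-0.   0.   1.3] q [-0.52  0.63 -0.19  0.96  0.58 -0.38]
goal [ 0.5963 -0.0373  0.0678] travel [ 1.3 -3.9 50.8] twist [-0.  -0.3  0.4]
```

View pics/t3.png

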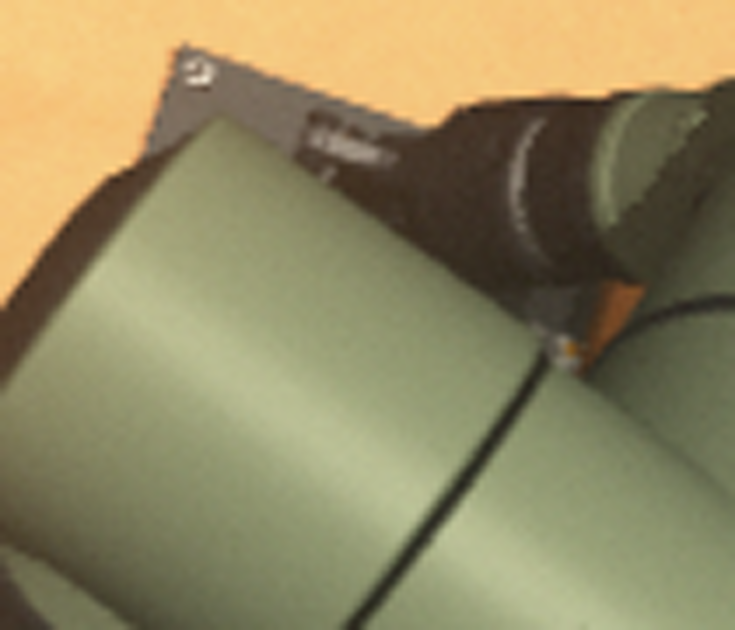

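The forearm hides the ring from above too, with only the plate corner visible at (195,70). I'll insert in small steps and watch the force.

```bash
python3 -m pendant '[{"jaw":0,"travel":[1,-4,8],"twist":[0,0,0]},{"jaw":0,"travel":[1,-4,16],"twist":[0,0,0]},{"jaw":0,"travel":[1,-4,22],"twist":[0,0,0]},{"jaw":0,"travel":[1,-4,28],"twist":[0,0,0]},{"jaw":0,"travel":[1,-4,28],"twist":[0,0,0]}]'; python3 go.py 0 22 2 0
```

```text
time_s: 3.53
tcp_pos: [0.5934, -0.0519, 0.0842]
ee_rot: [0.03, 0.1, 0.948, 0.299]
ft_force: [-1.1, 0.3, -0.5]
grip_width: -0.0003
gripper_force: 0.0
t 3.5333 tcp [ 0.5934 -0.0519  0.0842] ft [-1.1  0.3 -0.5] q [-0.5   0.65 -0.23  0.89  0.58 -0.35]
goal [ 0.5966 -0.0362  0.0661] travel [ 0.1  2.8 24. ] twist [ 0.  -0.3  0.1]
```

```bash
python3 -m pendant '[{"jaw":0,"travel":[0,3,7],"twist":[0,0,0]},{"jaw":0,"travel":[0,3,13],"twist":[0,0,0]},{"jaw":0,"travel":[0,3,19],"twist":[0,0,0]},{"jaw":0,"travel":[0,3,24],"twist":[0,0,0]},{"jaw":0,"travel":[0,3,24],"twist":[0,0,0]}]'; python3 go.py 0 22 8 0
```

```text
time_s: 3.95
tcp_pos: [0.5967, -0.0358, 0.0661]
ee_rot: [0.03, 0.1, 0.948, 0.299]
ft_force: [-1.0, 0.5, -0.6]
grip_width: 0.0001
gripper_force: 0.0
t 3.95 tcp [ 0.5967 -0.0358  0.0661] ft [-1.   0.5 -0.6] q [-0.48  0.67 -0.25  0.83  0.59 -0.32]
goal [ 0.5976 -0.0314  0.0696] travel [ 0.1  5.7 -0.2] twist [ 0.  -0.3  0.1]
```

```bash
for i in 1; do python3 -m pendant '[{"jaw":0,"travel":[0,3,0],"twist":[0,0,0]},{"jaw":0,"travel":[0,6,0],"twist":[0,0,0]},{"jaw":0,"travel":[0,6,0],"twist":[0,0,0]}]'; done; python3 -m pendant '[{"jaw":0,"travel":[0,1.5,0],"twist":[0,0,0]},{"jaw":0,"travel":[0,3,0],"twist":[0,0,0]},{"jaw":0,"travel":[0,3,0],"twist":[0,0,0]}]'; python3 -m pendant '[{"jaw":0,"travel":[0,1.5,0],"twist":[0,0,0]},{"jaw":0,"travel":[0,3,0],"twist":[0,0,0]},{"jaw":0,"travel":[0,3,0],"twist":[0,0,0]}]';python3 go.py 0 22 10 10
```

```text
time_s: 4.2
tcp_pos: [0.5988, -0.0317, 0.0713]
ee_rot: [0.032, 0.1, 0.948, 0.299]
ft_force: [1.2, -1.0, -0.2]
grip_width: -0.0002
gripper_force: 0.0
time_s: 4.45
tcp_pos: [0.5991, -0.0295, 0.0727]
ee_rot: [0.031, 0.1, 0.948, 0.299]
ft_force: [-0.8, -0.3, 0.0]
grip_width: -0.0002
gripper_force: 0.0
time_s: 4.7
tcp_pos: [0.5994, -0.0274, 0.074]
ee_rot: [0.031, 0.1, 0.949, 0.299]
ft_force: [0.6, -0.6, -0.6]
grip_width: -0.0
gripper_force: 0.6
t 4.7 tcp [ 0.5994 -0.0274  0.074 ] ft [ 0.6 -0.6 -0.6] q [-0.46  0.66 -0.25  0.83  0.59 -0.3 ]
goal [ 0.598  -0.0298  0.0807] travel [ 0.9  1.7 -7. ] twist [-0.  -0.2  0.2]
```

```bash
python3 -m pendant '[{"jaw":0,"travel":[0,1.4,-2],"twist":[0,0,0]},{"jaw":0,"travel":[0,2.9,-4.1],"twist":[0,0,0]},{"jaw":0,"travel":[0,2.9,-4.1],"twist":[0,0,0]}]';  python3 -m pendant '[{"jaw":0,"travel":[0,1.4,-2],"twist":[0,0,0]},{"jaw":0,"travel":[0,2.9,-4.1],"twist":[0,0,0]},{"jaw":0,"travel":[0,2.9,-4.1],"twist":[0,0,0]}]'
```

```text
time_s: 4.95
tcp_pos: [0.5992, -0.0276, 0.0791]
ee_rot: [0.031, 0.1, 0.949, 0.299]
ft_force: [-1.2, -1.0, -2.7]
grip_width: 0.0001
gripper_force: 1.8
time_s: 5.2
tcp_pos: [0.5994, -0.0275, 0.0843]
ee_rot: [0.031, 0.1, 0.949, 0.299]
ft_force: [-0.4, -2.2, -4.0]
grip_width: -0.0
gripper_force: 2.3
```

```bash
python3 -m pendant '[{"jaw":0,"travel":[0,1.4,-2],"twist":[0,0,0]},{"jaw":0,"travel":[0,2.9,-4.1],"twist":[0,0,0]},{"jaw":0,"travel":[0,4,-5.7],"twist":[0,0,0]},{"jaw":0,"travel":[0,4,-5.7],"twist":[0,0,0]}]'; python3 go.py 0 22 13.6 17 ; python3 -c "
from h import *
crop('scene',250,100,130,100,6,'pics/s3.png')"
```

```text
time_s: 5.53
tcp_pos: [0.5994, -0.0274, 0.0913]
ee_rot: [0.031, 0.1, 0.948, 0.299]
ft_force: [-1.0, -4.1, -5.5]
grip_width: 0.0002
gripper_force: 3.0
t 5.5333 tcp [ 0.5994 -0.0274  0.0913] ft [-1.  -4.1 -5.5] q [-0.46  0.63 -0.24  0.87  0.59 -0.3 ]
goal [ 0.5986 -0.0269  0.0898] travel [ 0.9 -0.6  1.4] twist [-0.  -0.2  0.1]
```

View pics/s3.png

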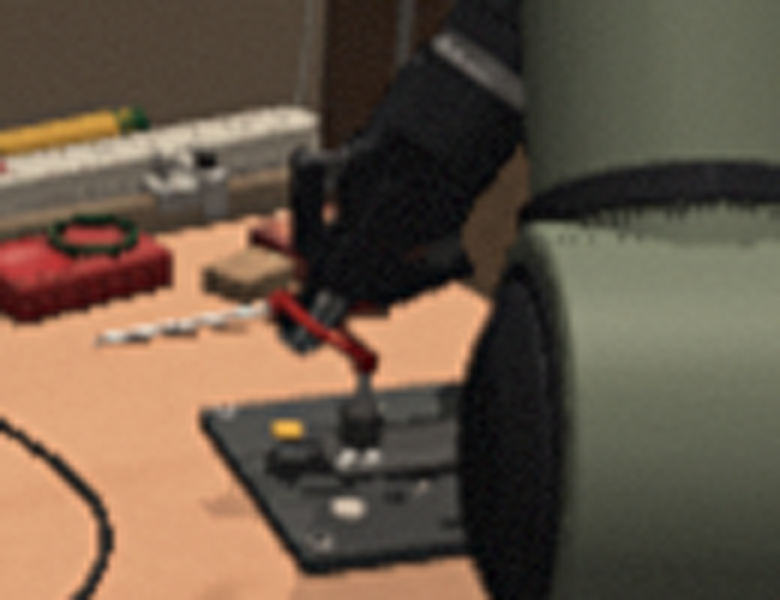

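The finger is hooked in the ring at (310,320). The head has risen from about y=385 to y=358, roughly 15 mm, so the pin is clear of the plate. Now for the arc about the pivot.

```bash
cat > arc.py <<'E'
from go import *
s=robot.get_state();q=s["ee_rot"];R0=Ro.from_quat([q[1],q[2],q[3],q[0]]);P=np.array([g[0],g[1],0])
for a in map(float,sys.argv[1:]):
    r=Ro.from_euler('z',a,degrees=True); p=P+r.apply(s["tcp_pos"]-P)
    print(a,(R0.inv().apply(p-s["tcp_pos"])*1e3).round(1).tolist(),np.degrees((R0.inv()*r*R0).as_rotvec()).round(1).tolist())
E
python3 arc.py -1.5 -3 -4.5 -6 -7.5 -9 -10.5 -12 -13.5 -15 -16.5 -18 -19
```

```text
-1.5 [-4.7, -0.1, -0.1] [-0.0, -0.9, 1.2]
-3.0 [-9.3, -0.3, -0.2] [-0.0, -1.7, 2.5]
-4.5 [-14.0, -0.5, -0.4] [-0.0, -2.6, 3.7]
-6.0 [-18.6, -0.9, -0.7] [-0.0, -3.4, 4.9]
-7.5 [-23.3, -1.4, -1.0] [-0.0, -4.3, 6.1]
-9.0 [-27.9, -2.0, -1.4] [-0.0, -5.2, 7.4]
-10.5 [-32.5, -2.6, -1.9] [-0.0, -6.0, 8.6]
-12.0 [-37.1, -3.4, -2.5] [-0.0, -6.9, 9.8]
-13.5 [-41.6, -4.3, -3.1] [-0.0, -7.7, 11.1]
-15.0 [-46.1, -5.3, -3.8] [-0.0, -8.6, 12.3]
-16.5 [-50.6, -6.3, -4.5] [-0.0, -9.5, 13.5]
-18.0 [-55.1, -7.5, -5.3] [-0.0, -10.3, 14.7]
-19.0 [-58.0, -8.3, -5.9] [-0.0, -10.9, 15.6]
```

```bash
python3 -m pendant '[{"jaw":0,"travel":[-4.7,-0.1,-0.1],"twist":[0,-0.9,1.2]},{"jaw":0,"travel":[-9.3,-0.3,-0.2],"twist":[0,-1.7,2.5]},{"jaw":0,"travel":[-14,-0.5,-0.4],"twist":[0,-2.6,3.7]},{"jaw":0,"travel":[-18.6,-0.9,-0.7],"twist":[0,-3.4,4.9]},{"jaw":0,"travel":[-23.3,-1.4,-1],"twist":[0,-4.3,6.1]},{"jaw":0,"travel":[-27.9,-2,-1.4],"twist":[0,-5.2,7.4]},{"jaw":0,"travel":[-32.5,-2.6,-1.9],"twist":[0,-6,8.6]},{"jaw":0,"travel":[-37.1,-3.4,-2.5],"twist":[0,-6.9,9.8]},{"jaw":0,"travel":[-41.6,-4.3,-3.1],"twist":[0,-7.7,11.1]},{"jaw":0,"travel":[-46.1,-5.3,-3.8],"twist":[0,-8.6,12.3]},{"jaw":0,"travel":[-50.6,-6.3,-4.5],"twist":[0,-9.5,13.5]},{"jaw":0,"travel":[-55.1,-7.5,-5.3],"twist":[0,-10.3,14.7]},{"jaw":0,"travel":[-55.1,-7.5,-5.3],"twist":[0,-10.3,14.7]},{"jaw":0,"travel":[-55.1,-7.5,-5.3],"twist":[0,-10.3,14.7]}]'; python3 go.py -18 22 13.6 17; python3 -c "
from h import *
from go import goal,g
d=crop('scene',250,100,130,100,6,'pics/s4.png')
for sw in(-14,-16,-18,-20):
    a=g[2]+np.radians(sw)
    for z in (.082,.05): print(sw,z,[round(6*(x-o),1) for x,o in zip(proj(d,[g[0]+.13*np.cos(a),g[1]+.13*np.sin(a),z]),(250,100))])"
```

```text
time_s: 6.75
tcp_pos: [0.6508, -0.0473, 0.0908]
ee_rot: [0.077, 0.247, 0.921, 0.291]
ft_force: [-1.1, -3.2, -5.7]
grip_width: -0.0
gripper_force: 2.8
t 6.75 tcp [ 0.6508 -0.0473  0.0908] ft [-1.1 -3.2 -5.7] q [-0.46  0.6  -0.31  0.62  0.61  0.08]
goal [ 0.6507 -0.0472  0.0898] travel [ 0.2 -0.5  0.9] twist [-0.  -0.3  0.2]
-14 0.082 [np.float64(356.1), np.float64(329.1)]
-14 0.05 [np.float64(352.5), np.float64(380.5)]
-16 0.082 [np.float64(355.2), np.float64(325.8)]
-16 0.05 [np.float64(351.6), np.float64(377.1)]
-18 0.082 [np.float64(354.7), np.float64(322.6)]
-18 0.05 [np.float64(351.1), np.float64(373.8)]
-20 0.082 [np.float64(354.4), np.float64(319.4)]
-20 0.05 [np.float64(350.8), np.float64(370.5)]
```

View pics/s4.png

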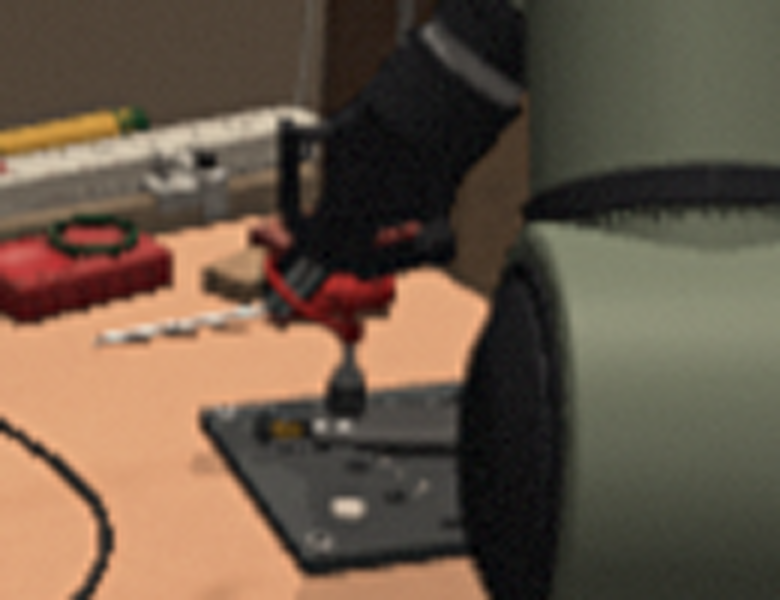

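The arm has followed to the yellow button: the head is at (345,328), just below its predicted position for -18°. Now I'll lower it in steps.

```bash
python3 -m pendant '[{"jaw":0,"travel":[0,-1.7,2.5],"twist":[0,0,0]},{"jaw":0,"travel":[0,-3.4,5],"twist":[0,0,0]},{"jaw":0,"travel":[0,-3.4,5],"twist":[0,0,0]}]';  python3 -m pendant '[{"jaw":0,"travel":[0,-1,1.5],"twist":[0,0,0]},{"jaw":0,"travel":[0,-2,2.9],"twist":[0,0,0]},{"jaw":0,"travel":[0,-2,2.9],"twist":[0,0,0]}]'; python3 -m pendant '[{"jaw":0,"travel":[0,-1,1.5],"twist":[0,0,0]},{"jaw":0,"travel":[0,-2,2.9],"twist":[0,0,0]},{"jaw":0,"travel":[0,-2,2.9],"twist":[0,0,0]}]'; python3 go.py -18 22 10 0
```

```text
time_s: 7.05
tcp_pos: [0.6511, -0.0475, 0.0843]
ee_rot: [0.077, 0.247, 0.921, 0.291]
ft_force: [-2.1, -2.9, -4.9]
grip_width: -0.0002
gripper_force: 2.7
time_s: 7.3
tcp_pos: [0.6514, -0.0475, 0.0812]
ee_rot: [0.077, 0.247, 0.921, 0.291]
ft_force: [-2.7, -4.3, -3.8]
grip_width: -0.0001
gripper_force: 2.7
time_s: 7.55
tcp_pos: [0.6516, -0.0476, 0.0778]
ee_rot: [0.078, 0.247, 0.921, 0.291]
ft_force: [-1.8, -3.8, -3.8]
grip_width: -0.0003
gripper_force: 2.7
t 7.55 tcp [ 0.6516 -0.0476  0.0778] ft [-1.8 -3.8 -3.8] q [-0.46  0.61 -0.32  0.59  0.61  0.08]
goal [ 0.6492 -0.0497  0.0707] travel [ 1.  -6.5  4.1] twist [ 0.  -0.2  0.2]
```

The ring is still loaded below plate level, so the pin is entering the hole. I'll carry on down, then centre the finger in the ring.

```bash
python3 -m pendant '[{"jaw":0,"travel":[0,-1,1.5],"twist":[0,0,0]},{"jaw":0,"travel":[0,-2,2.9],"twist":[0,0,0]},{"jaw":0,"travel":[0,-2,2.9],"twist":[0,0,0]}]'; python3 -m pendant '[{"jaw":0,"travel":[0,-1,1.5],"twist":[0,0,0]},{"jaw":0,"travel":[0,-2,2.9],"twist":[0,0,0]},{"jaw":0,"travel":[0,-2,2.9],"twist":[0,0,0]}]'; python3 go.py -18 22 2 0
```

```text
time_s: 7.8
tcp_pos: [0.6517, -0.0475, 0.0745]
ee_rot: [0.078, 0.247, 0.921, 0.291]
ft_force: [-1.5, -4.1, -2.9]
grip_width: -0.0001
gripper_force: 2.6
time_s: 8.05
tcp_pos: [0.6521, -0.0466, 0.0715]
ee_rot: [0.078, 0.247, 0.921, 0.292]
ft_force: [-0.4, 0.5, 0.4]
grip_width: 0.0001
gripper_force: 0.0
t 8.05 tcp [ 0.6521 -0.0466  0.0715] ft [-0.4  0.5  0.4] q [-0.46  0.62 -0.32  0.58  0.61  0.08]
goal [ 0.6459 -0.0554  0.0661] travel [  1.  -11.9  -1.7] twist [ 0.1 -0.2  0.2]
```

The force dropped off at the same height where contact began, so the pin is home. Now I'll centre the finger and back it out along its axis.

```bash
python3 -m pendant '[{"jaw":0,"travel":[0.5,-4,0],"twist":[0,0,0]},{"jaw":0,"travel":[1,-8,0],"twist":[0,0,0]},{"jaw":0,"travel":[1,-11,0],"twist":[0,0,0]},{"jaw":0,"travel":[1,-11,0],"twist":[0,0,0]}]' | grep -E "ft|tcp"; python3 -m pendant '[{"jaw":0,"travel":[0,0,-8],"twist":[0,0,0]},{"jaw":0,"travel":[0,0,-16],"twist":[0,0,0]},{"jaw":0,"travel":[0,0,-26],"twist":[0,0,0]},{"jaw":0,"travel":[0,0,-40],"twist":[0,0,0]},{"jaw":0,"travel":[0,0,-60],"twist":[0,0,0]},{"jaw":0,"travel":[0,0,-85],"twist":[0,0,0]},{"jaw":0,"travel":[0,0,-110],"twist":[0,0,0]},{"jaw":0,"travel":[0,0,-140],"twist":[0,0,0]},{"jaw":0,"travel":[0,0,-140],"twist":[0,0,0]}]'; python3 go.py 0 -90 0 30
```

```text
tcp_pos: [0.6457, -0.055, 0.0642]
ft_force: [0.9, -0.6, -0.4]
time_s: 9.13
tcp_pos: [0.6076, -0.1285, 0.1852]
ee_rot: [0.082, 0.247, 0.921, 0.289]
ft_force: [1.1, 0.0, 1.3]
grip_width: 0.0002
gripper_force: 0.0
t 9.1333 tcp [ 0.6076 -0.1285  0.1852] ft [1.1 0.  1.3] q [-0.62  0.49 -0.21  0.92  0.61 -0.11]
goal [ 0.5826 -0.1005  0.1867] travel [35.7 10.5  5.2] twist [ -0.1  10.6 -14.4]
```

```bash
python3 -m pendant '[{"jaw":0,"travel":[0,20,-28],"twist":[0,0,0]},{"jaw":0,"travel":[0,40,-57],"twist":[0,0,0]},{"jaw":0,"travel":[0,60,-86],"twist":[0,0,0]},{"jaw":0,"travel":[35,60,-86],"twist":[0,0,0]},{"jaw":0,"travel":[70,60,-86],"twist":[0,0,0]},{"jaw":0,"travel":[105,60,-86],"twist":[0,0,0]},{"jaw":0,"travel":[140,60,-86],"twist":[0,0,0]},{"jaw":0,"travel":[175,60,-86],"twist":[0,0,0]},{"jaw":0,"travel":[210,60,-86],"twist":[0,0,0]},{"jaw":0,"travel":[240,60,-86],"twist":[0,0,0]},{"jaw":0,"travel":[240,60,-86],"twist":[0,0,0]}]'; python3 -c "
from h import *
d=crop('top',300,145,105,90,5,'pics/t5.png'); e=crop('scene',240,120,120,90,5,'pics/s5.png')
a=cv2.imread('pics/t5.png');b=cv2.imread('pics/s5.png')
cv2.imwrite('pics/both5.png',cv2.resize(np.vstack([np.pad(a,((0,0),(0,75),(0,0))),b]),None,fx=.66,fy=.66))
g=np.load('g.npy')
for w in(-17,-18,-19):
  t=g[2]+np.radians(w)
  for z in (.066,.076): print(w,z,[np.round([.66*5*(x-o) for x,o in zip(proj(k,[g[0]+.13*np.cos(t),g[1]+.13*np.sin(t),z]),oo)]).tolist() for k,oo in((d,(300,145)),(e,(240,120-90)))])"
```

```text
time_s: 10.05
tcp_pos: [0.3936, -0.0012, 0.2844]
ee_rot: [0.076, 0.248, 0.921, 0.291]
ft_force: [-0.3, -0.2, 0.1]
grip_width: 0.0
gripper_force: 0.0
-17 0.066 [[142.0, 79.0], [227.0, 423.0]]
-17 0.076 [[144.0, 76.0], [228.0, 415.0]]
-18 0.066 [[143.0, 77.0], [227.0, 423.0]]
-18 0.076 [[145.0, 74.0], [228.0, 414.0]]
-19 0.066 [[145.0, 75.0], [227.0, 422.0]]
-19 0.076 [[146.0, 72.0], [228.0, 413.0]]
```

View pics/both5.png

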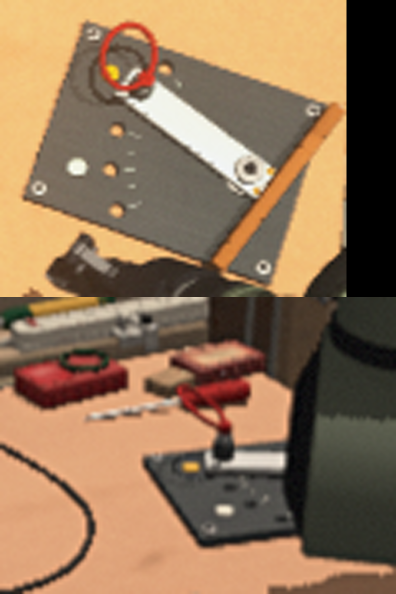

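The arm lies over the hole beside the yellow button. The head is at (226,428) in the scene view, which matches pin-down (423 predicted) and not riding on the plate (414).

```bash
python3 -c "
from plant import robot
print(robot.sign_off())"
```

```text
the job is handed in; nothing more can be done
None
```

The mitre gauge is set at the -18° hole beside the yellow button with the pin fully home, going by the force readings and the last pictures, and the job is handed in with the gripper clear and nothing else disturbed.

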